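# Shoot the guarded hatch bolt home with the hooked rod

### The job

Take the hooked rod from its rest, reach its hook through the open front of the wire guard and down behind the bolt's bail, draw the bolt fully home towards you, and hold a steady pull of about 15 N against its stop for a second so that it beds in; be gentle, as the bolt gear breaks at about 25 N. Then lay the rod back in its rest as you found it, hook hanging down, and let go. Keep hand and arm off the guard and bolt, and leave everything else on the counter where it stands.

Things in the scene. Friction and masses are not known exactly. Their poses are not given: they have to be found in the camera images.
- rod_grip (a point): Handle centre of the loose hooked rod (0.1 to 0.17 kg). x runs along the rod to the hook, z up. Dark wood square handle 80 (x) x 24 x 24 mm, gripped across y. An 8 mm aluminium rod runs on its axis from x=-94 to +184 mm. It starts in the rest, axis 75 mm above the counter; centre of mass about 25 mm hookward of the handle's centre.
- hook_tip (a point): Lower end of the hook: at x=+180 mm of the handle centre the rod bends into a straight leg, 8 mm diameter, that points down (rod -z) to 40 mm below the rod's axis, where this point lies. Axes as rod_grip.
- rest: Fixed wooden rod rest, on either side of the counter. Origin on the counter, x along the lying rod to its hook, z up. Board 60 wide, 12 thick, from x=-275 to -35 mm; two V blocks 14 thick, at x=-236 and -70: 90 degree V, mouth 40 mm wide, tops 89 mm above the counter, in which the rod lies with its handle between them.
- rest_seat (a point): Where the handle's centre belongs: x=-170, y=0, z=75 mm of the rest's frame, same axes. At the start the handle lies within 10 mm of it along x; more than 20 mm off, the handle would ride on a V block.
- guard: Fixed steel bolt unit. Origin on the counter, x away from the robot along the bolt, z up. Plate 8 thick, 90 wide, x=-166 to +90 mm. Wire guard: sides y=+-44, back x=88, roof z=145 (wire 6 mm), open in front at x=-40 (82 wide, clear up to z=142). Keeper at x=-90 and strap at x=-45 are 36 high; behind the bail only the plate. Over 25 N from the rod breaks guard or bolt.
- bolt (a joint): Bolt travel in m: 0 open (away from the robot), grows as it moves along the guard's -x. Home is a hard stop hidden in the barrel, set anew each time anywhere from 0.032 to 0.050: it must be felt. Starts at 0 to 0.010, stays where left. Sliding takes about 4 N; at the stop the force rises steeply. It beds in under a steady 10 N or more held for 0.3 s; 15 N is a good pull.
- bail (a point): Middle of the crossbar of the bolt's bail, an upright steel staple: bar 8 mm diameter, 36 mm long along the guard's y, axis 50 mm above the counter (top 54). It stands at guard x = 32 mm minus the travel, y=0 (so x=0 to -18 when home). The hook leg goes down on its far (+x) side, tip 15 to 20 mm below the bar's top, and pulls to -x.
- tape: Bystander: grey ring of tape, 56 mm diameter, 24 mm high, loose; origin at the centre of its underside. Not to be moved.
- padlock: Bystander: brass padlock lying flat, 40 x 34 x 16 mm with a shackle to +x, loose; origin at the underside of the body. Not to be moved.
- mug: Bystander: blue mug, 76 mm across, 90 mm high, loose; origin under it. Not to be moved.
- spray: Bystander: white bottle, 70 mm across, 190 mm high, loose; origin under it. Not to be moved.
- jar: Bystander: clear jar, 68 mm across, 90 mm high, loose; origin under it. Not to be moved.
Mind the look-alikes: they are no part of the job. What is shaped like the rest but blue is not meant.

How it is judged (in metres and radians):
On the way:
1. the bolt stands at its stop (no longer sliding), bedded in by a steady pull of the rod of at least 10 N (value of joint bolt above 0.0315 m and velocity of joint bolt below 0.005 m/s and contact force between rod and guard above 10 N), for 0.3 s.
At the end, for the whole second after the job is handed in: The bolt is drawn home, at least 31 mm, after bedding at its stop; the rod lies still in both Vs of its rest, handle centre within 22 mm of its seat and its height within 5 mm, rod in line with the rest within 0.1 rad, hook at the far end and hanging down within 0.4 rad (value of joint bolt above 0.031 m and distance between rod_grip and rest_seat below 0.022 m and z of rod_grip in the frame of rest between 0.07 and 0.08 m and angle between the x axis of rod_grip and the x axis of rest, either way round below 0.1 rad and x of hook_tip in the frame of rest above -0.05 m and angle between rod_grip's own z axis and vertical below 0.4 rad and linear speed of rod below 0.03 m/s); the robot touches nothing.
It fails at once if the rod loads the bolt or guard with more than 25 N (contact force between rod and guard above 25 N).
It fails at once if the hand or arm touches the guard or bolt (contact force between any of the fingers, the arm and guard above 1 N).
It fails at once if a bystander is shifted by more than 30 mm (distance of any of tape, padlock, mug, spray, jar from where it was at the start of the episode above 0.03 m).
It also fails if it takes over 69 s, if anything falls off the work surface, if the arm or the gripper's body presses on something with over 40 N, if the wrist force passes 120 N, or if a joint passes its speed limit or range.

### The arm

A 6-joint arm with a two-finger parallel gripper is mounted at the origin on the work surface. World frame = base frame: x ahead of the robot, y to its left, z up, the work surface at z = 0. Lengths are in mm, angles in rad, forces in N, time in s.
With the tool pointing down it reaches from about 300 to 875 mm from the base axis. Payload 4.2 kg.
Tool frame: the origin (TCP) lies midway between the tips of the shut fingers; the grasp point (between the pads) lies 19 mm behind it; z points along the fingers, y is the line along which they close (so a half turn about z gives the same grasp; the last joint's range is limited). The gripper opens to 85 mm and grips with 20 to 120 N. Pads are 22 mm wide; open, the fingers measure 114 mm over their backs; the gripper's body (76 mm by 85 mm) begins 54 mm behind the grasp point. The pads swing forward as they close: fully open they stand 13 mm farther back than shut.
Start: joints at [-1.362, 0.32, 1.565, -0, 1.257, -0.02], TCP at [130.417, -560.029, 231.338] pointing down, gripper open.
Joint ranges: [-3.11, 3.11], [-0.84, 2.01], [0.21, 2.61], [-1.34, 4.49], [0.05, 2.63], [-2.56, 2.56]. Speed limits (rad/s): [2.57, 2.57, 3.14, 3.14, 3.14, 3.14].

### API

Orientations are given as a unit quaternion [w, x, y, z].
In Python, from plant import arm gives the robot as it stands.
- The arm moves only by the tool step_arm, never from a script. Its argument "increments" is a list that holds one entry, the list of rows, each a list of 7 numbers: the opening in per cent of the stroke, from 0 (shut) to 100 (fully open), then the shift along the world's x, y, z in units of 25 mm (1.0 is 25 mm), then the turn, a rotation vector about the world's x, y, z in units of 6 degrees (1.0 is 6 degrees). A call has 1 to 10 rows; each row is the pose to reach, as a shift and turn from the pose commanded when the call began; what a row does not reach only later rows make up. A row lasts 1/12 s, in which the tool goes at most 41.7 mm and 7.16 degrees, less where a joint would pass 70% of its speed; a pose out of reach is approached as far as the arm can. A call with a gripper value outside its range is refused whole. The fingers move at their own pace and stop on an object; "squeeze" is the grip in N (left out, the last holds). Time passes only in rows, so rows that repeat a pose let the fingers close. It gives the time, the measured TCP pose, the force, the opening and the grip force at its end, in the units of the state.
- arm.get_obs(): the state, without advancing time (a new reading comes with each control period).
- arm.capture(name): name is "scene" or "top"; returns a dict with "pixels" (384x512x3 uint8, red, green, blue), "depth" (384x512 float32, mm along the optical axis (not along the pixel's ray), 0 where there is no reading), "camera_matrix" (3x3 intrinsics, pixels), "xyz" and "orientation" of the camera in the world. Camera axes: x right, y down, z forward; pixel columns grow to the right and rows downward; lengths in mm; the calibration is good to about 2 mm. A picture is of the moment at which its call begins.
- arm.job_done(): hands the job in; it is judged then, once.
The state is a dict: "clock": time; "joint_positions": joint angles; "joint_vel": joint speeds; "effort": joint torques, N m; "tcp_pos": TCP position; "tool_rot": TCP orientation; "force": force on the tool from outside, world axes, zero at the start; "wrist_torque": the same for the moment, N m; "grip_width": opening from 0.0 (shut) to 1.0 (fully open); "grasp_force": force on a finger pad.
Only numpy, scipy, OpenCV 4.12 (cv2) and the standard library are available. Lean on these libraries where they do the work, as an engineer would, in place of code of your own. Each camera call takes 0.05 s, during which the arm holds its last target. There are 200 camera calls.

## Working session

There is one attempt and no reset: what is moved stays moved. The work goes in short steps, Python scripts to look and compute and a tool call to move; the robot and the scene stay as the last step left them, time stands still between calls to the robot, and variables do not carry over. Pictures are saved under pics/ and viewed, at most 10 in all, crops included, and the job is handed in when it is done.

Besides the shell and the picture viewer there is one more tool, called after "Emit:" as name(argument=value, ...), one argument or row to a line, values as JSON. step_arm: Moves the arm, as the interface text tells. Its arguments: {"type":"object","properties":{"increments":{"type":"array","items":{"type":"array","items":{"type":"array","items":{"type":"number"}}}},"squeeze":{"type":"number"}},"required":["increments"]}

```bash
mkdir -p pics; cat > h.py <<'E'
import numpy as np, cv2
from scipy.spatial.transform import Rotation as R
from plant import arm
def cap(n,f):
    c=arm.capture(n); np.savez('pics/'+f+'.npz',**{k:np.array(v) for k,v in c.items()})
    cv2.imwrite('pics/'+f+'.png',cv2.resize(c['pixels'][:,:,::-1],None,fx=1.5,fy=1.5,interpolation=cv2.INTER_CUBIC)); return c
def load(f): return dict(np.load('pics/'+f+'.npz'))
def Rc(c):
    q=np.array(c['orientation']); return R.from_quat(q[[1,2,3,0]]).as_matrix()
def cloud(c):
    K=c['camera_matrix'];h,w=c['depth'].shape;u,v=np.meshgrid(np.arange(w),np.arange(h));d=c['depth']
    P=np.stack([(u-K[0,2])/K[0,0]*d,(v-K[1,2])/K[1,1]*d,d],-1)
    P=P@Rc(c).T+np.array(c['xyz']); P[d==0]=np.nan; return P
def onz(c,u,v,z):
    K=c['camera_matrix'];r=Rc(c)@np.array([(u-K[0,2])/K[0,0],(v-K[1,2])/K[1,1],1]);o=np.array(c['xyz']);return o+r*(z-o[2])/r[2]
E
python3 - <<'E'
from h import *
for n in ('top','scene'):
    c=cap(n,n+'0'); print(n,c['xyz'],c['orientation'],c['camera_matrix'])
print(arm.get_obs())
E
```

```text
top [ 527.97082828  -22.97508769 1186.19174794] [-0.0225785   0.71220513 -0.70099635  0.02929479] [[397.56227328   0.         258.2211496 ]
 [  0.         397.56227328 196.55935808]
 [  0.           0.           1.        ]]
scene [1180.31979085 -252.20727347  990.48803537] [-0.24411207  0.78791226  0.53699235 -0.17675626] [[391.64531941   0.         256.37332572]
 [  0.         391.64531941 189.58412085]
 [  0.           0.           1.        ]]
{'clock': 0.1, 'joint_positions': array([-1.36201176e+00,  3.20211891e-01,  1.56554952e+00, -2.09725554e-05,
        1.25737388e+00, -1.99821728e-02]), 'joint_vel': array([-0.00052292, -0.00172739, -0.00235228,  0.00021741,  0.0004295 ,
       -0.00106433]), 'effort': array([-2.23197817e-04, -4.16407835e+01, -2.34704751e+01, -4.93930742e-06,
        4.90052858e-03, -3.39730398e-06]), 'tcp_pos': array([ 130.31472881, -559.61084811,  230.57847479]), 'tool_rot': array([-7.66943087e-04,  9.93464686e-01,  1.14137294e-01, -8.26337153e-05]), 'force': array([-0.83210914,  0.0656594 ,  0.12143091]), 'wrist_torque': array([-0.00318255, -0.01251831,  0.03236946]), 'grasp_force': 0.0, 'grip_width': 1.001804131346445}
```

View pics/top0.png

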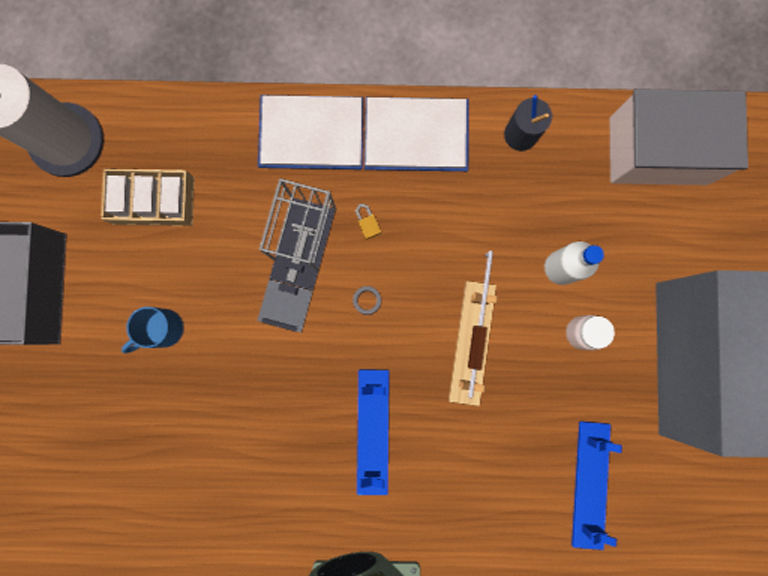

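View pics/scene0.png

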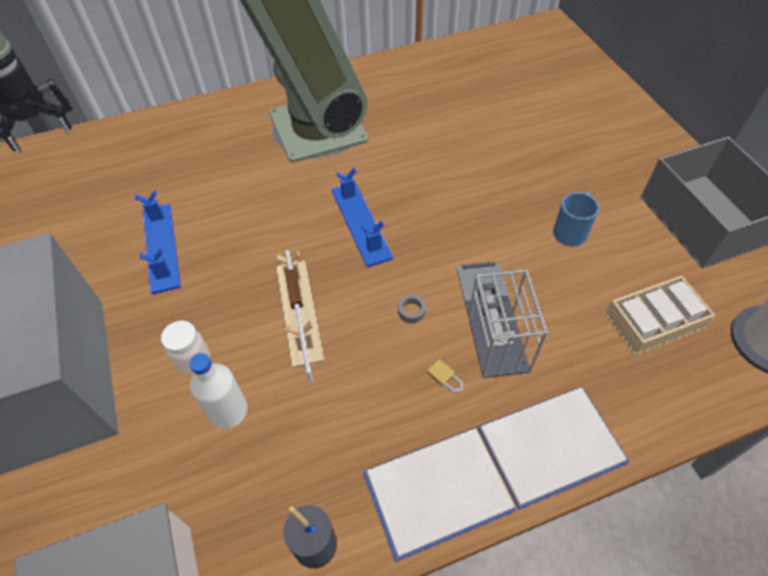

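The top view shows the wooden rest with the rod: handle at (478,347), hook end at (489,252). The bolt unit spans (282,325) to (310,185), with its bail near (303,228). Things that could be mistaken for the rest are the blue ones at (373,432) and (592,485). I choose the wooden one at (470,345), and I'll check it in a crop.

```bash
python3 - <<'E'
from h import *
c=load('top0'); im=c['pixels'][:,:,::-1]
a=cv2.resize(im[110:225,165:230],None,fx=5,fy=5,interpolation=cv2.INTER_CUBIC)
b=cv2.resize(im[160:275,290:340],None,fx=5,fy=5,interpolation=cv2.INTER_CUBIC)
cv2.imwrite('pics/crop1.png',np.hstack([a,b])) # a origin (165,110); b origin (290,160), x offset 325
P=cloud(c)
# rod points z
S=P[160:275,290:340].reshape(-1,3); col=im[160:275,290:340].reshape(-1,3).astype(int)
dark=(S[:,2]>65)&(S[:,2]<100)&(col.sum(1)<200)
print('handle',dark.sum(),S[dark].mean(0),S[dark].min(0),S[dark].max(0))
al=(S[:,2]>60)&(S[:,2]<100)&(np.ptp(col,axis=1)<40)&(col.sum(1)>330)
print('rod',al.sum()); 
q=S[al]; f=np.polyfit(q[:,0],q[:,1],1); print(f,np.arctan(f[0]),q[:,0].min(),q[:,0].max(),np.std(np.polyval(f,q[:,0])-q[:,1]), q[:,2].mean())
E
```

```text
handle 234 [ 515.14732872 -198.34106333   87.2958916 ] [ 477.66335587 -213.15553192   68.61993228] [ 552.19798382 -183.54556481   93.50724484]
rod 183
[  -0.13536043 -130.20463207] -0.13454268800481237 425.09332968786566 696.2256536957923 2.073234268126446 79.08522176560439
```

View pics/crop1.png

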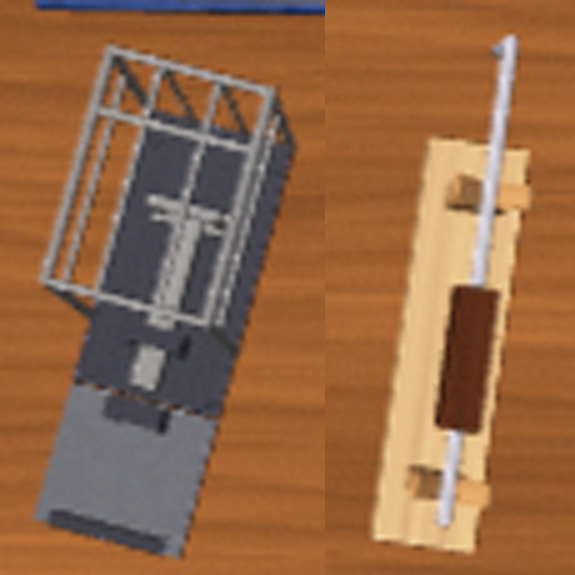

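The crop shows the wooden rest with the handle at (467,360) and the hook tip at (500,47), confirming the choice. Guard roof corners are (110,48), (272,92), (210,325) and (43,280), and the bail bar is about (150,200) to (230,226).

```bash
python3 - <<'E'
from h import *
c=load('top0'); P=cloud(c)
def A(u,v,z): return onz(c,165+u/5-.4,110+v/5-.4,z)
def B(u,v,z): return onz(c,290+(u-325)/5-.4,160+v/5-.4,z)
h=B(467,360,87); e=B(512,40,79); b=B(445,523,79)
d=e-b; print('handle',h,'ends',e,b,np.linalg.norm(d),'yaw',np.arctan2(d[1],d[0]))
print('rest board corners z12',[B(*p,12).round(1) for p in [(430,140),(528,150),(372,540),(475,552)]])
n=[A(35,518,8),A(183,557,8)]; far=A(295,148,8)
print('plate',n,far,'yaw',np.arctan2(*(far-n[1])[1::-1]), np.linalg.norm(far-n[1]),np.linalg.norm(n[0]-n[1]))
r=[A(*p,147) for p in [(110,48),(272,92),(210,325),(43,280)]]
print('roof',np.round(r,1)); m=(r[0]+r[1])/2-(r[2]+r[3])/2; print('yaw',np.arctan2(m[1],m[0]),np.linalg.norm(m),np.linalg.norm(r[0]-r[1]))
yaw=np.mean([np.arctan2(m[1],m[0]),np.arctan2(*(far-n[1])[1::-1])])
# fit guard pose using all 7 points
from scipy.optimize import least_squares
M=np.array([[-166,45],[-166,-45],[90,-45],[91,47],[91,-47],[-43,-47],[-43,47]]);W=np.array([*n,far,*r])[:,:2]
def res(p):
    s,k=np.sin(p[2]),np.cos(p[2]);return (M@np.array([[k,s],[-s,k]])+p[:2]-W).ravel()
o=least_squares(res,[*W.mean(0),yaw]); print('guard',o.x,res(o.x).round(1))
s,k=np.sin(o.x[2]),np.cos(o.x[2]); Rg=np.array([[k,-s],[s,k]])
for p in [(187,210),(150,200),(230,226)]: print('bail', (Rg.T@(A(*p,54)[:2]-o.x[:2])).round(1),A(*p,54).round(1))
S=(P.reshape(-1,3)[:,:2]-o.x[:2])@Rg; z=P.reshape(-1,3)[:,2]
k=(abs(S[:,1])<25)&(S[:,0]>-35)&(S[:,0]<80)&(z>30)&(z<70)
q=np.c_[S[k],z[k]]
for a in q[q[:,0].argsort()]: print(a.round(0).tolist(),end=' ')
E
```

```text
handle [ 514.61386284 -199.19897015   87.        ] ends [ 694.24181735 -225.03040662   79.        ] [ 424.62334847 -188.71181682   79.        ] 272.0535953282161 yaw -0.1338976633290825
rest board corners z12 [array([ 643.6, -188.6,   12. ]), array([ 638.6, -247. ,   12. ]), array([ 407.9, -156. ,   12. ]), array([ 401.8, -216.4,   12. ])]
plate [array([561.19270137, 221.77252913,   8.        ]), array([539.54783156, 133.80685325,   8.        ])] [785.54850297  73.05583964   8.        ] yaw -0.24211041893939356 253.39103376096242 90.58951661727644
roof [[807.2 161.  147. ]
 [785.   74.6 147. ]
 [660.1 104.3 147. ]
 [682.5 192.6 147. ]]
yaw -0.2409334144854639 128.5584726155448 89.23523616281788
guard [ 7.10517518e+02  1.38540498e+02 -2.42429829e-01] [-1.   0.3 -1.   0.9  1.5  0.2  2.9  1.3  2.5 -3.5 -2.6 -1.1 -2.4  1.9]
bail [28.9 -1.1] [738.3 130.6  54. ]
bail [29. 21.] [743.7 152.   54. ]
bail [ 26.2 -27.4] [729.4 105.6  54. ]
[-25.0, -4.0, 32.0] [-23.0, -0.0, 31.0] [-20.0, 1.0, 31.0] [-19.0, -5.0, 31.0] [-18.0, 1.0, 32.0] [-11.0, 0.0, 31.0] [-4.0, -4.0, 31.0] [-2.0, -0.0, 31.0] [-
[... 288 characters left out ...]
.0, 51.0] [27.0, -21.0, 39.0] [27.0, -5.0, 33.0] [27.0, -19.0, 52.0] [27.0, 16.0, 34.0] [27.0, 10.0, 56.0] [27.0, -10.0, 53.0] [27.0, 14.0, 51.0] [28.0, -14.0, 56.0] [28.0, -7.0, 31.0] [28.0, 19.0, 55.0] [28.0, 16.0, 60.0] [28.0, -21.0, 46.0] [28.0, -16.0, 55.0] [29.0, 4.0, 57.0] [29.0, -4.0, 53.0] [29.0, -20.0, 58.0] [29.0, 8.0, 51.0] [29.0, -7.0, 55.0] [30.0, 14.0, 55.0] [30.0, -22.0, 55.0] [30.0, -9.0, 52.0] [30.0, -13.0, 56.0] [31.0, 11.0, 53.0] [31.0, 8.0, 58.0] [31.0, -4.0, 58.0] [31.0, 20.0, 55.0] [32.0, 17.0, 55.0] [32.0, -15.0, 53.0] [32.0, -18.0, 54.0] [32.0, -6.0, 53.0] [32.0, 6.0, 52.0] [32.0, 15.0, 55.0] [32.0, -9.0, 57.0] [33.0, 12.0, 55.0] [33.0, 4.0, 50.0] [34.0, -12.0, 53.0]
```

Emit:
step_arm(
  increments=[
    [[100, 1.2, 1.1, 0, 0, 0, -0.6], [100, 2.6, 2.4, 0, 0, 0, -1.2], [100, 4.0, 3.7, 0, 0, 0, -1.8], [100, 5.2, 4.9, 0, 0, 0, -2.4], [100, 6.4, 6.0, 0, 0, 0, -3.0], [100, 7.6, 7.1, 0, 0, 0, -3.47], [100, 8.8, 8.2, 0, 0, 0, -3.47], [100, 10, 9.3, 0, 0, 0, -3.47], [100, 11, 10.3, 0, 0, 0, -3.47], [100, 12, 11.2, 0, 0, 0, -3.47]],
  ],
)

```text
clock: 0.93
tcp_pos: [431.6, -277.7, 231.1]
tool_rot: [-0.0, 0.998, -0.067, -0.0]
force: [-0.4, -0.3, 0.1]
grip_width: 1.004
grasp_force: 0.0
```

Emit:
step_arm(
  increments=[
    [[100, 1.2, 1.1, -0.5, 0, 0, 0], [100, 2.2, 2.1, -1.5, 0, 0, 0], [100, 3.0, 2.9, -2.5, 0, 0, 0], [100, 3.38, 3.22, -3.0, 0, 0, 0], [100, 3.38, 3.22, -3.0, 0, 0, 0]],
  ],
)

```text
clock: 1.35
tcp_pos: [514.5, -197.0, 152.7]
tool_rot: [-0.001, 0.998, -0.065, -0.003]
force: [-0.3, -0.3, -0.1]
grip_width: 0.998
grasp_force: 0.0
```

```bash
python3 - <<'E'
from h import *
o=arm.get_obs(); q=o['tool_rot']; M=R.from_quat(q[[1,2,3,0]]).as_matrix()
print(o['clock'],o['tcp_pos'],M.round(3),np.arctan2(M[1,0],M[0,0]),o['joint_positions'])
E
```

```text
1.35 [ 514.5412028  -196.98950464  152.74205968] [[ 0.991 -0.131 -0.006]
 [-0.131 -0.991  0.003]
 [-0.007 -0.002 -1.   ]] -0.13106065884636064 [-3.86648449e-01  3.47421336e-01  1.73378638e+00  2.83832037e-04
  1.06727611e+00  1.31507727e+00]
```

Emit:
step_arm(
  increments=[
    [[100, 0, 0, -1, 0, 0, 0], [100, 0, 0, -2, 0, 0, 0], [100, 0, 0, -2.8, 0, 0, 0], [100, 0, 0, -3.5, 0, 0, 0], [100, 0, 0, -4.0, 0, 0, 0], [100, 0, 0, -4.13, 0, 0, 0], [100, 0, 0, -4.13, 0, 0, 0], [100, 0, 0, -4.13, 0, 0, 0]],
  ],
  squeeze=60,
)

```text
clock: 2.02
tcp_pos: [515.2, -200.6, 54.2]
tool_rot: [0.0, 0.998, -0.068, 0.001]
force: [0.8, -0.5, 0.1]
grip_width: 1.0
grasp_force: 0.0
```

Emit:
step_arm(
  increments=[
    [[10, 0, 0, 0, 0, 0, 0], [10, 0, 0, 0, 0, 0, 0], [10, 0, 0, 0, 0, 0, 0], [10, 0, 0, 0, 0, 0, 0], [10, 0, 0, 0, 0, 0, 0], [10, 0, 0, 0, 0, 0, 0], [10, 0, 0, 0, 0, 0, 0], [10, 0, 0, 0, 0, 0, 0], [10, 0, 0, 0, 0, 0, 0], [10, 0, 0, 0, 0, 0, 0]],
  ],
  squeeze=60,
)

```text
clock: 2.85
tcp_pos: [515.1, -200.2, 53.6]
tool_rot: [0.001, 0.998, -0.067, 0.0]
force: [-2.8, -5.0, 4.9]
grip_width: 0.273
grasp_force: 60.9
```

```bash
python3 - <<'E'
from h import *
o=arm.get_obs(); print(o)
E
```

```text
{'clock': 2.85, 'joint_positions': array([-3.90925867e-01,  4.56741597e-01,  1.85328451e+00, -1.30124176e-03,
        8.30403763e-01,  1.31499810e+00]), 'joint_vel': array([ 0.00080569,  0.00209523,  0.00069954,  0.00039235, -0.00254444,
        0.00091401]), 'effort': array([ 2.99204841e+00, -4.00096643e+01, -1.60172081e+01,  1.14022415e+00,
       -2.70279410e-02, -5.35097346e-02]), 'tcp_pos': array([ 515.12893607, -200.19632963,   53.5742066 ]), 'tool_rot': array([ 6.40381348e-04,  9.97747666e-01, -6.70747861e-02,  3.98563804e-04]), 'force': array([-2.84680224, -4.9859644 ,  4.9431043 ]), 'wrist_torque': array([-0.74785291,  0.31931787, -0.06618801]), 'grasp_force': 60.91048836708069, 'grip_width': 0.27307296881860993}
```

Emit:
step_arm(
  increments=[
    [[10, 0, 0, 0, 0, 0, 0], [10, 0, 0, 0, 0, 0, 0], [10, 0, 0, 0.3, 0, 0, 0], [10, 0, 0, 0.9, 0, 0, 0], [10, 0, 0, 1.6, 0, 0, 0], [10, 0, 0, 2.3, 0, 0, 0], [10, 0, 0, 3.0, 0, 0, 0], [10, 0, 0, 3.6, 0, 0, 0], [10, 0, 0, 4, 0, 0, 0], [10, 0, 0, 4, 0, 0, 0]],
  ],
  squeeze=110,
)

```text
clock: 3.68
tcp_pos: [515.9, -199.3, 154.9]
tool_rot: [0.0, 0.998, -0.067, 0.002]
force: [0.2, -0.3, -1.8]
grip_width: 0.27
grasp_force: 107.7
```

Emit:
step_arm(
  increments=[
    [[10, -0.2, 0.4, 0, 0, 0, 0], [10, -0.5, 1.2, 0, 0, 0, -0.1], [10, -0.8, 2.2, 0, 0, 0, -0.2], [10, -1.1, 3.2, 0, 0, 0, -0.3], [10, -1.4, 4.2, 0, 0, 0, -0.4], [10, -1.7, 5.2, 0, 0, 0, -0.5], [10, -2.0, 6.2, 0, 0, 0, -0.6], [10, -2.08, 7.2, 0, 0, 0, -0.7], [10, -2.08, 8.2, 0, 0, 0, -0.8], [10, -2.08, 9.2, 0, 0, 0, -0.9]],
  ],
)

```text
clock: 4.52
tcp_pos: [460.6, 32.2, 151.7]
tool_rot: [-0.0, 0.993, -0.115, -0.002]
force: [0.1, -0.5, -1.9]
grip_width: 0.265
grasp_force: 107.7
```

Emit:
step_arm(
  increments=[
    [[10, 0, 1, 0, 0, 0, 0], [10, 0, 2, 0, 0, 0, -0.1], [10, 0, 3, 0, 0, 0, -0.13], [10, 0, 4, 0, 0, 0, -0.13], [10, 0, 5, 0, 0, 0, -0.13], [10, 0, 5.8, 0, 0, 0, -0.13], [10, 0, 6.4, 0, 0, 0, -0.13], [10, 0, 6.77, 0, 0, 0, -0.13], [10, 0, 6.77, 0, 0, 0, -0.13], [10, 0, 6.77, 0, 0, 0, -0.13]],
  ],
)

```text
clock: 5.35
tcp_pos: [461.9, 199.5, 152.2]
tool_rot: [0.001, 0.993, -0.12, -0.001]
force: [-1.3, 0.2, -1.4]
grip_width: 0.265
grasp_force: 107.8
```

```bash
python3 - <<'E'
from h import *
a=cap('top','top1'); b=cap('scene','scene1'); o=arm.get_obs(); q=o['tool_rot'];M=R.from_quat(q[[1,2,3,0]]).as_matrix()
print(o['clock'],o['tcp_pos'],np.arctan2(M[1,0],M[0,0]),M[:,2],o['force'],o['wrist_torque'],o['grasp_force'],o['joint_positions'][5])
A=cv2.resize(a['pixels'][90:250,130:270,::-1],None,fx=2.8,fy=2.8,interpolation=cv2.INTER_CUBIC)
B=cv2.resize(b['pixels'][110:270,240:370,::-1],None,fx=2.8,fy=2.8,interpolation=cv2.INTER_CUBIC)
cv2.imwrite('pics/c2.png',np.hstack([A,B]))
E
```

```text
5.45 [462.33435793 198.85821724 152.62657445] -0.24299957150416038 [-1.30731388e-03 -8.96949022e-04 -9.99998743e-01] [ 0.55984758 -0.36335118 -2.95182245] [-0.02930611  0.08368135  0.03529159] 107.82296419143677 2.197566393613292
```

View pics/c2.png

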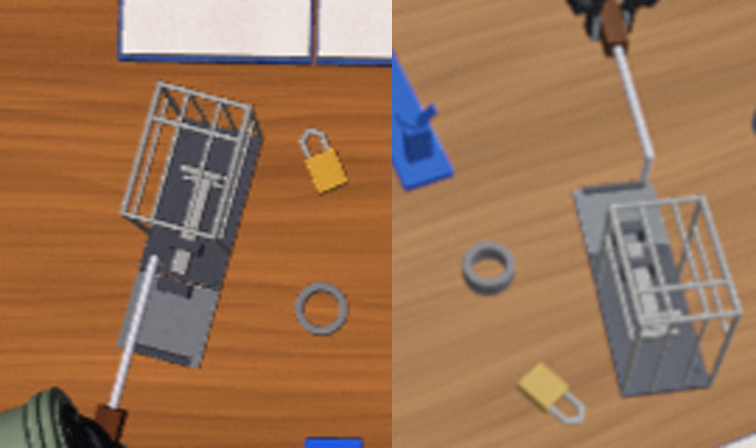

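The hook hangs down in the grasp. Its corner is at (154,258) in the top crop, and (650,155) with the tip at (645,182) in the scene crop.

```bash
cat >> h.py <<'E'
G=np.array([710.5,138.5]);k,s=np.cos(-.2424),np.sin(-.2424);Rg=np.array([[k,-s],[s,k]])
def g(p): return np.r_[Rg.T@(np.array(p[:2])-G),p[2:]].round(1)
E
python3 - <<'E'
from h import *
a=load('top1');b=load('scene1')
print('hook top',g(onz(a,184.7,181.8,176)),'back end of rod',g(onz(a,130+120/2.8-.3,90+404/2.8-.3,178)))
print('scene',g(onz(b,331.8,165.1,176)),g(onz(b,330.1,174.7,135)), 'handle front',g(onz(b,240+(619-392)/2.8-.3,110+48/2.8-.3,177)))
P=cloud(a).reshape(-1,3);q=np.array([g(p) for p in P[(P[:,2]>155)&(P[:,2]<190)]])
q=q[(q[:,0]<-60)&(abs(q[:,1])<30)]; q=q[q[:,0].argsort()]
for x in range(-210,-60,20):
    m=abs(q[:,0]-x)<10; print(x,m.sum(),q[m].mean(0).round(1) if m.any() else '')
print(q[-3:])
# guard roof in scene view from depth
P=cloud(b).reshape(-1,3);q=np.array([g(p) for p in P[(P[:,2]>138)&(P[:,2]<152)]]);q=q[(q[:,0]>-60)&(q[:,0]<110)&(abs(q[:,1])<60)]
print('roof scene',q.min(0),q.max(0),np.percentile(q[:,1],[3,97]),np.percentile(q[:,0],[3,97]))
P=cloud(load('top0')).reshape(-1,3);q=np.array([g(p) for p in P[(P[:,2]>138)&(P[:,2]<152)]]);q=q[(q[:,0]>-60)&(q[:,0]<110)&(abs(q[:,1])<60)]
print('roof top',q.min(0),q.max(0),np.percentile(q[:,1],[3,97]),np.percentile(q[:,0],[3,97]))
E
```

```text
hook top [-75.6  -0.6 176. ] back end of rod [-210.9   -6.9  178. ]
scene [-70.2   0.4 176. ] [-69.3   1.4 135. ] handle front [-209.8    1.9  177. ]
-210 42 [-212.8   -3.3  180.4]
-190 26 [-190.1   -1.7  176.9]
-170 23 [-169.9   -1.9  177.5]
-150 25 [-149.9   -2.   177.6]
-130 26 [-130.2   -1.8  176.3]
-110 25 [-109.8   -1.7  177.3]
-90 25 [-89.7  -2.1 177. ]
-70 12 [-76.   -2.3 173.1]
[[-74.    1.9 174.8]
 [-73.4  -0.9 176.7]
 [-72.8  -3.4 176.8]]
roof scene [-40.8 -45.1 138.1] [ 94.6  50.2 151.2] [-43.7    48.022] [-37.744  92.622]
roof top [-42.6 -47.2 139.4] [ 90.9  47.3 152. ] [-46.   46.1] [-41.396  89.198]
```

Emit:
step_arm(
  increments=[
    [[10, 0, 0, -0.6, 0, 0, 0], [10, 0, 0, -1.3, 0, 0, 0], [10, 0, 0, -2.0, 0, 0, 0], [10, 0, 0, -2.5, 0, 0, 0], [10, 0, 0, -2.5, 0, 0, 0], [10, 0.4, -0.1, -2.5, 0, 0, 0], [10, 0.9, -0.223, -2.5, 0, 0, 0], [10, 1.4, -0.346, -2.5, 0, 0, 0], [10, 1.9, -0.47, -2.5, 0, 0, 0], [10, 1.9, -0.47, -2.5, 0, 0, 0]],
  ],
)

```text
clock: 6.28
tcp_pos: [514.7, 187.6, 91.5]
tool_rot: [-0.001, 0.993, -0.122, 0.002]
force: [1.2, 0.2, -1.6]
grip_width: 0.263
grasp_force: 107.8
```

Emit:
step_arm(
  increments=[
    [[10, 0.4, -0.1, 0, 0, 0, 0], [10, 0.9, -0.223, 0, 0, 0, 0], [10, 1.4, -0.346, 0, 0, 0, 0], [10, 1.9, -0.47, 0, 0, 0, 0], [10, 2.4, -0.594, 0, 0, 0, 0], [10, 2.76, -0.683, 0, 0, 0, 0], [10, 2.76, -0.683, 0, 0, 0, 0], [10, 2.76, -0.683, 0, 0, 0, 0]],
  ],
)

```text
clock: 6.95
tcp_pos: [579.3, 170.7, 90.3]
tool_rot: [0.0, 0.993, -0.121, -0.001]
force: [-0.7, -0.5, -1.7]
grip_width: 0.263
grasp_force: 107.8
```

```bash
python3 - <<'E'
from h import *
a=cap('top','top2'); b=cap('scene','scene2'); o=arm.get_obs(); 
print(o['clock'],o['tcp_pos'],g(o['tcp_pos']),o['force'])
A=cv2.resize(a['pixels'][105:205,160:240,::-1],None,fx=5,fy=5,interpolation=cv2.INTER_CUBIC)
B=cv2.resize(b['pixels'][165:265,300:375,::-1],None,fx=5,fy=5,interpolation=cv2.INTER_CUBIC)
cv2.imwrite('pics/c3.png',np.hstack([A,B]))
E
```

```text
7.05 [578.54091412 170.89725328  90.36980164] [-135.9   -0.2   90.4] [ 0.56104314 -0.4024882  -1.53725986]
```

View pics/c3.png

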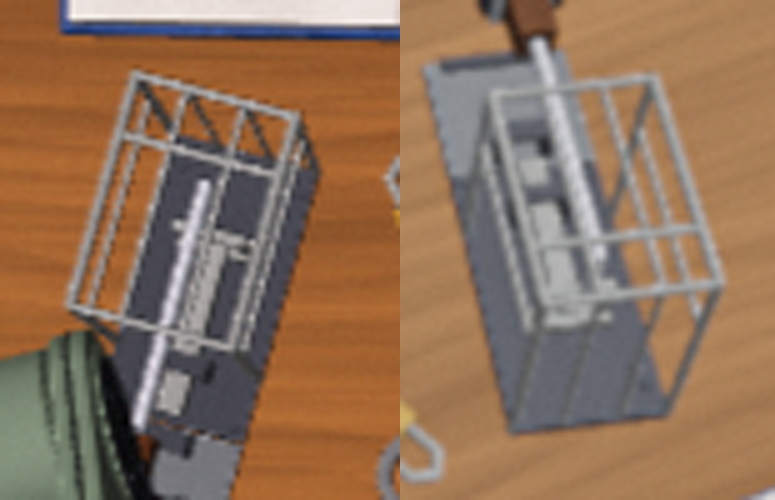

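In the top crop the hook end is at (205,182), beyond the bail bar at (180–250, ~235). In the scene crop the rod passes under the roof and its hook end is near (600,260).

```bash
python3 - <<'E'
from h import *
a=load('top2');b=load('scene2')
print('hook end',g(onz(a,200.6,141,112)),'scene', g(onz(b,300+200/5-.4,165+265/5-.4,110)))
P=cloud(a).reshape(-1,3);P=P[(P[:,2]>40)&(P[:,2]<125)];q=np.array([g(p) for p in P])
r=q[(q[:,2]>98)&(q[:,0]>0)&(q[:,0]<70)&(abs(q[:,1])<15)];print('rod',np.sort(r[:,0])[-6:],r.mean(0))
r=q[(q[:,2]<62)&(q[:,2]>46)&(q[:,0]>0)&(q[:,0]<60)&(abs(q[:,1])<20)];print('bail',r.mean(0),np.percentile(r[:,0],[5,95]))
E
```

```text
hook end [ 47.6   0.2 112. ] scene [ 53.1   0.9 110. ]
rod [43.7 44.6 45.  46.4 47.  48.2] [ 24.65925926  -2.04259259 115.55925926]
bail [29.52307692 -3.41153846 54.23461538] [26.175 32.65 ]
```

Emit:
step_arm(
  increments=[
    [[10, 0.12, -0.03, -0.2, 0, 0, 0], [10, 0.12, -0.03, -0.4, 0, 0, 0], [10, 0.12, -0.03, -0.6, 0, 0, 0], [10, 0.12, -0.03, -0.8, 0, 0, 0], [10, 0.12, -0.03, -1.0, 0, 0, 0], [10, 0.12, -0.03, -1.2, 0, 0, 0], [10, 0.12, -0.03, -1.36, 0, 0, 0], [10, 0.12, -0.03, -1.36, 0, 0, 0]],
  ],
)

```text
clock: 7.72
tcp_pos: [581.7, 170.0, 55.4]
tool_rot: [0.0, 0.993, -0.121, -0.001]
force: [-0.3, -0.1, -1.2]
grip_width: 0.261
grasp_force: 107.8
```

Emit:
step_arm(
  increments=[
    [[10, -0.06, 0.015, 0, 0, 0, 0], [10, -0.12, 0.03, 0, 0, 0, 0], [10, -0.18, 0.045, 0, 0, 0, 0], [10, -0.24, 0.06, 0, 0, 0, 0], [10, -0.3, 0.074, 0, 0, 0, 0], [10, -0.36, 0.089, 0, 0, 0, 0], [10, -0.42, 0.104, 0, 0, 0, 0], [10, -0.48, 0.119, 0, 0, 0, 0], [10, -0.54, 0.134, 0, 0, 0, 0], [10, -0.6, 0.148, 0, 0, 0, 0]],
  ],
)

```text
clock: 8.55
tcp_pos: [568.3, 173.8, 56.8]
tool_rot: [-0.0, 0.993, -0.121, 0.001]
force: [4.5, -1.2, -2.9]
grip_width: 0.264
grasp_force: 107.7
```

```bash
python3 - <<'E'
from h import *
o=arm.get_obs(); f=o['force'];print(g(o['tcp_pos']),f,'pull',Rg.T@f[:2])
E
```

```text
[-1.465e+02  1.000e-01  5.680e+01] [ 4.46287911 -1.15309799 -2.89723906] pull [ 4.60918721 -0.04814788]
```

Emit:
step_arm(
  increments=[
    [[10, -0.08, 0.02, 0, 0, 0, 0], [10, -0.16, 0.04, 0, 0, 0, 0], [10, -0.24, 0.059, 0, 0, 0, 0], [10, -0.32, 0.079, 0, 0, 0, 0], [10, -0.4, 0.099, 0, 0, 0, 0], [10, -0.48, 0.119, 0, 0, 0, 0], [10, -0.56, 0.139, 0, 0, 0, 0], [10, -0.64, 0.158, 0, 0, 0, 0], [10, -0.7, 0.173, 0, 0, 0, 0], [10, -0.74, 0.183, 0, 0, 0, 0]],
  ],
)

```text
clock: 9.38
tcp_pos: [548.7, 178.5, 56.7]
tool_rot: [0.0, 0.993, -0.121, 0.0]
force: [3.8, -1.0, -2.2]
grip_width: 0.263
grasp_force: 107.8
```

Emit:
step_arm(
  increments=[
    [[10, -0.02, 0.005, 0, 0, 0, 0], [10, -0.04, 0.01, 0, 0, 0, 0], [10, -0.06, 0.015, 0, 0, 0, 0], [10, -0.08, 0.02, 0, 0, 0, 0]],
  ],
)

```text
clock: 9.72
tcp_pos: [547.0, 179.0, 56.6]
tool_rot: [0.0, 0.993, -0.121, 0.0]
force: [4.3, -0.8, -2.7]
grip_width: 0.264
grasp_force: 107.8
```

Emit:
step_arm(
  increments=[
    [[10, -0.02, 0.005, 0, 0, 0, 0], [10, -0.04, 0.01, 0, 0, 0, 0], [10, -0.06, 0.015, 0, 0, 0, 0], [10, -0.08, 0.02, 0, 0, 0, 0]],
  ],
)

```text
clock: 10.05
tcp_pos: [544.9, 179.5, 56.6]
tool_rot: [0.0, 0.993, -0.121, 0.0]
force: [4.1, -0.2, -2.5]
grip_width: 0.266
grasp_force: 107.8
```

Emit:
step_arm(
  increments=[
    [[10, -0.02, 0.005, 0, 0, 0, 0], [10, -0.04, 0.01, 0, 0, 0, 0], [10, -0.055, 0.014, 0, 0, 0, 0]],
  ],
)

```text
clock: 10.3
tcp_pos: [543.5, 179.8, 56.6]
tool_rot: [0.0, 0.993, -0.121, -0.0]
force: [3.8, -1.1, -2.0]
grip_width: 0.265
grasp_force: 107.8
```

Emit:
step_arm(
  increments=[
    [[10, -0.02, 0.005, 0, 0, 0, 0], [10, -0.04, 0.01, 0, 0, 0, 0], [10, -0.055, 0.014, 0, 0, 0, 0]],
  ],
)

```text
clock: 10.55
tcp_pos: [542.1, 180.1, 56.6]
tool_rot: [0.0, 0.993, -0.121, 0.0]
force: [3.8, -0.9, -1.4]
grip_width: 0.263
grasp_force: 107.8
```

Emit:
step_arm(
  increments=[
    [[10, -0.02, 0.005, 0, 0, 0, 0], [10, -0.04, 0.01, 0, 0, 0, 0], [10, -0.06, 0.015, 0, 0, 0, 0]],
  ],
)

```text
clock: 10.8
tcp_pos: [540.6, 180.5, 56.6]
tool_rot: [0.0, 0.993, -0.121, 0.0]
force: [4.1, -1.4, -1.7]
grip_width: 0.266
grasp_force: 107.8
```

Emit:
step_arm(
  increments=[
    [[10, -0.02, 0.005, 0, 0, 0, 0], [10, -0.04, 0.01, 0, 0, 0, 0], [10, -0.06, 0.015, 0, 0, 0, 0]],
  ],
)

```text
clock: 11.05
tcp_pos: [539.1, 180.9, 56.6]
tool_rot: [0.0, 0.993, -0.121, -0.0]
force: [4.7, -1.4, -1.5]
grip_width: 0.266
grasp_force: 107.8
```

Emit:
step_arm(
  increments=[
    [[10, -0.02, 0.005, 0, 0, 0, 0], [10, -0.04, 0.01, 0, 0, 0, 0], [10, -0.06, 0.015, 0, 0, 0, 0]],
  ],
)

```text
clock: 11.3
tcp_pos: [537.6, 181.2, 56.6]
tool_rot: [0.0, 0.993, -0.121, 0.0]
force: [4.3, -0.4, -2.0]
grip_width: 0.266
grasp_force: 107.8
```

Emit:
step_arm(
  increments=[
    [[10, -0.02, 0.005, 0, 0, 0, 0], [10, -0.04, 0.01, 0, 0, 0, 0], [10, -0.06, 0.015, 0, 0, 0, 0]],
  ],
)

```text
clock: 11.55
tcp_pos: [537.2, 181.5, 56.7]
tool_rot: [-0.0, 0.993, -0.121, 0.001]
force: [9.0, -2.6, -3.3]
grip_width: 0.264
grasp_force: 107.7
```

Emit:
step_arm(
  increments=[
    [[10, -0.01, 0.0025, 0, 0, 0, 0], [10, -0.02, 0.005, 0, 0, 0, 0], [10, -0.02, 0.005, 0, 0, 0, 0]],
  ],
)

```text
clock: 11.8
tcp_pos: [537.2, 181.5, 56.7]
tool_rot: [-0.0, 0.993, -0.121, 0.002]
force: [9.5, -2.5, -2.8]
grip_width: 0.265
grasp_force: 107.7
```

Emit:
step_arm(
  increments=[
    [[10, -0.02, 0.005, 0, 0, 0, 0], [10, -0.03, 0.0075, 0, 0, 0, 0], [10, -0.03, 0.0075, 0, 0, 0, 0]],
  ],
)

```text
clock: 12.05
tcp_pos: [537.2, 181.6, 56.8]
tool_rot: [-0.0, 0.993, -0.121, 0.002]
force: [9.6, -2.5, -4.8]
grip_width: 0.265
grasp_force: 107.8
```

Emit:
step_arm(
  increments=[
    [[10, -0.02, 0.005, 0, 0, 0, 0], [10, -0.04, 0.01, 0, 0, 0, 0], [10, -0.04, 0.01, 0, 0, 0, 0]],
  ],
)

```text
clock: 12.3
tcp_pos: [537.1, 181.8, 56.9]
tool_rot: [-0.0, 0.993, -0.121, 0.003]
force: [12.7, -4.0, -6.4]
grip_width: 0.261
grasp_force: 107.8
```

```bash
python3 - <<'E'
from h import *
o=arm.get_obs(); f=o['force'];print(g(o['tcp_pos']),f,'pull',Rg.T@f[:2],o['wrist_torque'],R.from_quat(o['tool_rot'][[1,2,3,0]]).as_matrix()[:,2])
E
```

```text
[-178.8    0.4   56.9] [12.74162964 -4.02731461 -6.38088463] pull [13.33581319 -0.85116132] [-0.5154406  -1.47808208 -0.11452771] [ 6.43719687e-03 -7.39559650e-05 -9.99979278e-01]
```

Emit:
step_arm(
  increments=[
    [[10, -0.01, 0.0025, 0, 0, 0, 0], [10, -0.01, 0.0025, 0, 0, 0, 0], [10, -0.01, 0.0025, 0, 0, 0, 0], [10, -0.01, 0.0025, 0, 0, 0, 0], [10, -0.01, 0.0025, 0, 0, 0, 0]],
  ],
)

```text
clock: 12.72
tcp_pos: [537.1, 181.8, 56.9]
tool_rot: [-0.0, 0.993, -0.121, 0.003]
force: [12.8, -3.9, -5.2]
grip_width: 0.269
grasp_force: 107.8
```

Emit:
step_arm(
  increments=[
    [[10, -0.01, 0.0025, 0, 0, 0, 0], [10, -0.01, 0.0025, 0, 0, 0, 0], [10, -0.01, 0.0025, 0, 0, 0, 0], [10, -0.01, 0.0025, 0, 0, 0, 0], [10, -0.01, 0.0025, 0, 0, 0, 0], [10, -0.01, 0.0025, 0, 0, 0, 0], [10, -0.01, 0.0025, 0, 0, 0, 0], [10, -0.01, 0.0025, 0, 0, 0, 0], [10, -0.01, 0.0025, 0, 0, 0, 0], [10, -0.01, 0.0025, 0, 0, 0, 0]],
  ],
)

```text
clock: 13.55
tcp_pos: [537.1, 181.8, 56.9]
tool_rot: [-0.0, 0.993, -0.121, 0.004]
force: [14.3, -4.3, -6.7]
grip_width: 0.261
grasp_force: 107.8
```

```bash
python3 - <<'E'
from h import *
a=cap('top','top3'); o=arm.get_obs(); f=o['force'];print(g(o['tcp_pos']),f,'pull',Rg.T@f[:2])
P=cloud(a).reshape(-1,3);q=np.array([g(p) for p in P[(P[:,2]>40)&(P[:,2]<120)]]);q=q[(q[:,0]>-40)&(q[:,0]<60)&(abs(q[:,1])<25)]
r=q[(q[:,2]<62)&(q[:,2]>46)&(abs(q[:,1])>8)&(abs(q[:,1])<20)];print('bail',r.mean(0),np.percentile(r[:,0],[5,95]))
r=q[(q[:,2]>68)&(abs(q[:,1])<6)]
for x in range(-40,20,8):
  m=r[abs(r[:,0]-x)<4]; print(x,len(m),m.mean(0).round(1) if len(m) else '')
E
```

```text
[-178.8    0.4   56.9] [13.9466307  -4.80904436 -5.57408135] pull [14.69322672 -1.32079676]
bail [-6.048 -0.96  53.688] [-9.08 -2.16]
-40 3 [-38.4  -1.5  84.5]
-32 2 [-29.3   1.   80.9]
-24 4 [-24.3  -0.2  83.6]
-16 5 [-16.2   0.   82.8]
-8 5 [-8.   0.7 81.7]
0 5 [ 0.1 -1.1 81.3]
8 1 [ 4.1 -0.4 84.1]
16 0
```

Emit:
step_arm(
  increments=[
    [[10, 0.08, -0.02, 0, 0, 0, 0], [10, 0.16, -0.04, 0, 0, 0, 0], [10, 0.28, -0.07, 0, 0, 0, 0], [10, 0.4, -0.1, 0, 0, 0, 0], [10, 0.47, -0.116, 0, 0, 0, 0], [10, 0.47, -0.116, 0, 0, 0, 0], [10, 0.47, -0.116, 0, 0, 0, 0]],
  ],
)

```text
clock: 14.18
tcp_pos: [544.6, 179.4, 56.4]
tool_rot: [0.0, 0.993, -0.121, -0.001]
force: [0.4, -0.1, -1.9]
grip_width: 0.267
grasp_force: 108.4
```

Emit:
step_arm(
  increments=[
    [[10, 0, 0, 0.2, 0, 0, 0], [10, 0, 0, 0.5, 0, 0, 0], [10, 0, 0, 0.8, 0, 0, 0], [10, 0, 0, 1.1, 0, 0, 0], [10, 0, 0, 1.4, 0, 0, 0], [10, 0, 0, 1.4, 0, 0, 0], [10, 0, 0, 1.4, 0, 0, 0]],
  ],
)

```text
clock: 14.77
tcp_pos: [545.5, 179.5, 92.4]
tool_rot: [-0.0, 0.993, -0.121, 0.001]
force: [-0.1, -0.7, -1.3]
grip_width: 0.269
grasp_force: 108.4
```

```bash
python3 - <<'E'
from h import *
a=cap('top','top4'); o=arm.get_obs(); f=o['force'];print(g(o['tcp_pos']),o['tcp_pos'],f)
P=cloud(a).reshape(-1,3);q=np.array([g(p) for p in P[(P[:,2]>40)&(P[:,2]<130)]]);q=q[(q[:,0]>-40)&(q[:,0]<60)&(abs(q[:,1])<25)]
r=q[(q[:,2]<62)&(q[:,2]>46)&(abs(q[:,1])>8)&(abs(q[:,1])<20)];print('bail',r.mean(0),np.percentile(r[:,0],[5,95]))
r=q[(q[:,2]>68)&(abs(q[:,1])<8)]
for x in range(-40,20,8):
  m=r[abs(r[:,0]-x)<4]; print(x,len(m),m.mean(0).round(1) if len(m) else '')
E
```

```text
[-170.4   -0.    91.9] [545.12472935 179.37832605  91.85937288] [-0.14013151 -0.44926808 -1.55538619]
bail [-6.38947368 -5.82105263 53.56842105] [-9.31 -2.92]
-40 0 
-32 7 [-30.9  -0.6 118.1]
-24 9 [-24.2  -2.  118.7]
-16 9 [-15.7  -1.2 117.1]
-8 9 [ -7.7  -1.1 118. ]
0 8 [ -0.2  -1.1 117.4]
8 12 [  7.7  -2.1 109.3]
16 4 [ 12.5  -1.  113.8]
```

Emit:
step_arm(
  increments=[
    [[10, -0.3, 0.074, 0, 0, 0, 0], [10, -0.8, 0.198, 0, 0, 0, 0], [10, -1.4, 0.346, 0, 0, 0, 0], [10, -2.0, 0.494, 0, 0, 0, 0], [10, -2.6, 0.643, 0, 0, 0, 0], [10, -3.2, 0.791, 0, 0, 0, 0], [10, -3.5, 0.865, 0, 0, 0, 0], [10, -3.5, 0.865, 0.6, 0, 0, 0], [10, -3.5, 0.865, 1.6, 0, 0, 0], [10, -3.5, 0.865, 2.5, 0, 0, 0]],
  ],
)

```text
clock: 15.65
tcp_pos: [456.9, 200.9, 154.3]
tool_rot: [0.001, 0.993, -0.121, -0.001]
force: [0.4, 0.0, -1.1]
grip_width: 0.266
grasp_force: 108.4
```

```bash
python3 - <<'E'
from h import *
a=cap('top','top5'); b=cap('scene','scene5');o=arm.get_obs();print(g(o['tcp_pos']),o['tcp_pos'])
A=cv2.resize(a['pixels'][90:250,130:270,::-1],None,fx=2.8,fy=2.8,interpolation=cv2.INTER_CUBIC)
B=cv2.resize(b['pixels'][110:270,240:370,::-1],None,fx=2.8,fy=2.8,interpolation=cv2.INTER_CUBIC)
cv2.imwrite('pics/c5.png',np.hstack([A,B]))
P=cloud(a).reshape(-1,3);q=np.array([g(p) for p in P[(P[:,2]>155)&(P[:,2]<195)]]);q=q[(q[:,0]<-50)&(q[:,0]>-200)&(abs(q[:,1])<12)]
f=np.polyfit(q[:,0],q[:,1:],1);print('yaw slope, z slope',f, q[:,0].max())
E
```

```text
[-258.6    1.5  157.3] [459.79618998 202.032633   157.25244388]
yaw slope, z slope [[-2.33278793e-03 -2.69861661e-02]
 [-2.06486117e+00  1.75048446e+02]] -78.4
```

View pics/c5.png

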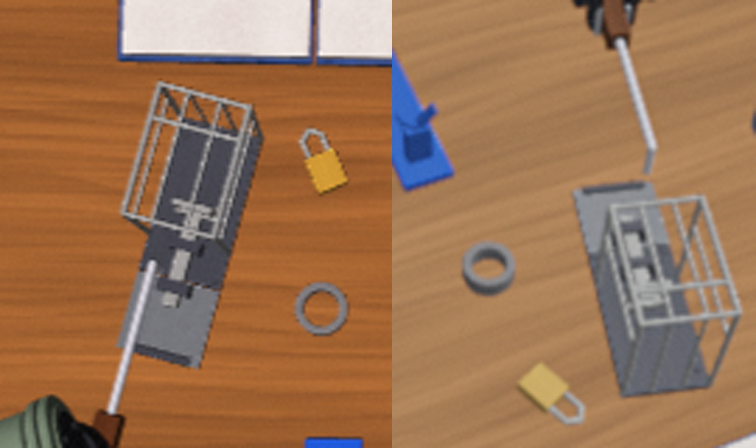

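The bolt is home, with the bail now near the guard's mouth at (190,210), and the rod is clear with its hook hanging down. I'll carry it back to the rest.

Emit:
step_arm(
  increments=[
    [[10, 0, -0.4, 0.2, 0, 0, 0], [10, 0, -1.2, 0.4, 0, 0, 0.1], [10, 0, -2.2, 0.4, 0, 0, 0.2], [10, 0, -3.2, 0.4, 0, 0, 0.3], [10, 0.1, -4.2, 0.4, 0, 0, 0.4], [10, 0.2, -5.2, 0.4, 0, 0, 0.5], [10, 0.4, -6.2, 0.4, 0, 0, 0.6], [10, 0.6, -7.2, 0.4, 0, 0, 0.7], [10, 0.8, -8.2, 0.4, 0, 0, 0.8], [10, 1.0, -9.2, 0.4, 0, 0, 0.9]],
  ],
)

```text
clock: 16.58
tcp_pos: [481.3, -30.8, 162.6]
tool_rot: [0.0, 0.997, -0.074, -0.002]
force: [-0.4, 0.8, -1.0]
grip_width: 0.266
grasp_force: 108.4
```

Emit:
step_arm(
  increments=[
    [[10, 0.2, -1, 0, 0, 0, 0.1], [10, 0.4, -2, 0, 0, 0, 0.13], [10, 0.6, -3, 0, 0, 0, 0.13], [10, 0.8, -4, 0, 0, 0, 0.13], [10, 1.0, -5, 0, 0, 0, 0.13], [10, 1.1, -5.9, 0, 0, 0, 0.13], [10, 1.17, -6.5, 0, 0, 0, 0.13], [10, 1.17, -6.8, 0, 0, 0, 0.13], [10, 1.17, -6.8, 0, 0, 0, 0.13], [10, 1.17, -6.8, 0, 0, 0, 0.13]],
  ],
)

```text
clock: 17.42
tcp_pos: [511.2, -198.5, 163.5]
tool_rot: [-0.001, 0.998, -0.068, -0.001]
force: [-0.1, 0.0, -1.1]
grip_width: 0.268
grasp_force: 108.4
```

Emit:
step_arm(
  increments=[
    [[10, 0, 0, -0.5, 0, 0, 0], [10, 0, 0, -1.2, 0, 0, 0], [10, 0, 0, -1.9, 0, 0, 0], [10, 0, 0, -2.6, 0, 0, 0], [10, 0, 0, -3.1, 0, 0, 0], [10, 0, 0, -3.4, 0, 0, 0], [10, 0, 0, -3.4, 0, 0, 0], [10, 0, 0, -3.4, 0, 0, 0]],
  ],
)

```text
clock: 18.08
tcp_pos: [512.0, -198.2, 79.2]
tool_rot: [-0.0, 0.998, -0.067, -0.0]
force: [-0.8, -0.4, -1.7]
grip_width: 0.265
grasp_force: 108.4
```

```bash
python3 - <<'E'
from h import *
a=cap('top','top6'); o=arm.get_obs();print(o['clock'],o['tcp_pos'],o['force'],2*np.arctan2(o['tool_rot'][2],o['tool_rot'][1]))
P=cloud(a);S=P[150:275,290:345].reshape(-1,3);col=a['pixels'][150:275,290:345].reshape(-1,3).astype(int)
m=(S[:,2]>75)&(S[:,2]<115)&(np.ptp(col,axis=1)<40)&(col.sum(1)>330)&(S[:,0]>570)
q=S[m];print(len(q),np.polyfit(q[:,0],q[:,1],1),np.polyfit(q[:,0],q[:,2],1),q[:,0].max(),q.mean(0))
E
```

```text
18.1333 [ 512.43272737 -198.59874987   79.82043392] [-0.81995222  0.5833147  -0.46907717] -0.13388063010338083
110 [  -0.13483428 -128.6893639 ] [-3.65935494e-02  1.27299470e+02] 692.1535527898305 [ 637.30495251 -214.61991777  103.97821983]
```

Emit:
step_arm(
  increments=[
    [[10, 0, -0.05, -0.2, -0.04, -0.3, 0], [10, 0, -0.05, -0.4, -0.04, -0.3, 0], [10, 0, -0.05, -0.6, -0.04, -0.3, 0], [10, 0, -0.05, -0.75, -0.04, -0.3, 0], [10, 0, -0.05, -0.9, -0.04, -0.3, 0], [10, 0, -0.05, -1.0, -0.04, -0.3, 0], [10, 0, -0.05, -1.02, -0.04, -0.3, 0], [10, 0, -0.05, -1.02, -0.04, -0.3, 0]],
  ],
)

```text
clock: 18.8
tcp_pos: [512.2, -200.0, 54.9]
tool_rot: [0.001, 0.998, -0.067, 0.016]
force: [-0.6, 2.3, 9.8]
grip_width: 0.265
grasp_force: 110.3
```

Emit:
step_arm(
  increments=[
    [[30, 0, 0, 0, 0, 0, 0], [33, 0, 0, 0, 0, 0, 0], [36, 0, 0, 0, 0, 0, 0], [40, 0, 0, 0, 0, 0, 0], [60, 0, 0, 0, 0, 0, 0], [80, 0, 0, 0, 0, 0, 0], [100, 0, 0, 0, 0, 0, 0], [100, 0, 0, 0, 0, 0, 0], [100, 0, 0, 0, 0, 0, 0], [100, 0, 0, 0, 0, 0, 0]],
  ],
  squeeze=20,
)

```text
clock: 19.63
tcp_pos: [511.9, -200.2, 53.6]
tool_rot: [0.001, 0.998, -0.067, 0.016]
force: [0.4, -0.9, 0.3]
grip_width: 0.999
grasp_force: 0.0
```

Released. I'll go straight up, then back the arm away and look.

Emit:
step_arm(
  increments=[
    [[100, 0, 0, 0.4, 0, 0, 0], [100, 0, 0, 1.0, 0, 0, 0], [100, 0, 0, 2.0, 0, 0, 0], [100, 0, 0, 3.2, 0, 0, 0], [100, 0, 0, 4.4, 0, 0, 0], [100, 0, 0, 5.6, 0, 0, 0], [100, -1, 0, 6.4, 0, 0, 0], [100, -2, 0, 6.8, 0, 0, 0], [100, -3, 0, 7, 0, 0, 0], [100, -4, 0, 7, 0, 0, 0]],
  ],
)

```text
clock: 20.47
tcp_pos: [411.5, -200.4, 230.9]
tool_rot: [0.002, 0.998, -0.067, 0.018]
force: [0.0, 0.6, 0.1]
grip_width: 1.0
grasp_force: 0.0
```

```bash
python3 - <<'E'
from h import *
a=cap('top','top7'); b=cap('scene','scene7');o=arm.get_obs();print(o['clock'],o['tcp_pos'],o['force'])
P=cloud(a);sl=np.s_[160:275,290:340];S=P[sl].reshape(-1,3);col=a['pixels'][sl].reshape(-1,3).astype(int)
m=(S[:,2]>60)&(S[:,2]<100)&(np.ptp(col,axis=1)<40)&(col.sum(1)>330);q=S[m]
print('rod',np.polyfit(q[:,0],q[:,1],1),q[:,0].min(),q[:,0].max(),q[:,2].mean(),np.polyfit(q[:,0],q[:,2],1)[0])
d=(S[:,2]>65)&(S[:,2]<100)&(col.sum(1)<200);print('handle',S[d].mean(0),S[d].min(0),S[d].max(0))
A=cv2.resize(a['pixels'][110:280,160:420,::-1],None,fx=1.5,fy=1.5)
B=cv2.resize(b['pixels'][150:265,100:380,::-1],None,fx=1.4,fy=1.4)
C=cv2.resize(b['pixels'][160:260,175:225,::-1],None,fx=4,fy=4,interpolation=cv2.INTER_CUBIC)
o=np.zeros((420,600,3),np.uint8);o[:255,:390]=A;o[255:255+B.shape[0],:B.shape[1]]=B[:165];o[:400,395:595]=C
cv2.imwrite('pics/c7.png',o)
E
```

```text
20.5667 [ 408.7543459  -199.73032953  229.80348046] [ 0.61644132 -0.7478092   0.15069983]
rod [  -0.13622519 -129.64799233] 419.7472451648274 693.5345938768745 79.22196118036454 -0.0033600088357026423
handle [ 511.717565   -197.93685985   87.50338771] [ 474.92307788 -213.23530694   77.099018  ] [ 549.44384046 -183.82729493   94.77973665]
```

View pics/c7.png

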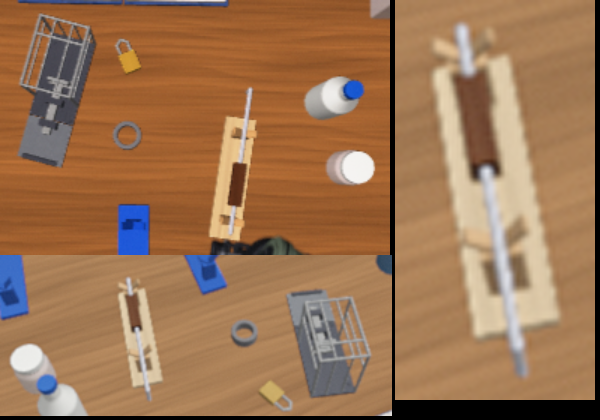

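The rod lies in both Vs: its top is at z = 79, as at the start, and the handle is at (512,-198). The hook hangs down at (520,370), the bolt is home, and the bystanders haven't moved.

```bash
python3 -c "
from plant import arm
print(arm.job_done())"
```

```text
the job is handed in; nothing more can be done
None
```

The bolt is home at its stop (about 38 mm of travel by the camera) after a steady pull of about 13 to 15 N held for over a second. The rod is back in both Vs of its rest, hook down and released. The job is handed in, with no verdict returned.

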